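# Wedge the gel cassette tight in the gel tank

### The arm

A 6-joint arm with a two-finger parallel gripper is mounted at the origin on the work surface. World frame = base frame: x ahead of the robot, y to its left, z up, the work surface at z = 0. Lengths are in m, angles in rad, forces in N, time in s.
With the tool pointing down it reaches from about 0.35 to 0.975 m from the base axis. Payload 4.9 kg.
Tool frame: the origin (TCP) lies at the very end of the fingers, on their centre line; the grasp point (between the pads) lies 19 mm behind it; z points along the fingers, y is the line along which they close (so a half turn about z gives the same grasp; the last joint's range is limited). The gripper opens to 85 mm and grips with 20 to 120 N. Pads are 22 mm wide; open, the fingers measure 114 mm over their backs; the gripper's body (76 mm by 85 mm) begins 54 mm behind the grasp point. The pads swing forward as they close: fully open they stand 13 mm farther back than shut.
Start: joints at [1.048, 0.053, 1.613, -0, 1.476, -0.119], TCP at [0.246, 0.575, 0.231] pointing down, gripper open.
Joint ranges: [-3.01, 3.01], [-1.01, 2.22], [0.06, 2.58], [-1.02, 4.17], [0.09, 2.62], [-3.14, 3.14]. Speed limits (rad/s): [2.57, 2.57, 3.14, 3.14, 3.14, 3.14].

### API

Orientations are given as a unit quaternion [w, x, y, z].
In Python, from plant import manip, vision, order gives the robot as it stands.
- The arm moves only by the tool play_rows, never from a script. Its argument "steps" is a list that holds one entry, the list of rows, each a list of 6 numbers: the shift along the tool's x, y, z in mm, then the turn, a rotation vector about the tool's x, y, z in degrees. A call has 1 to 12 rows; each row is the pose to reach, as a shift and turn from the pose commanded when the call began, along the tool's axes at that moment; what a row does not reach only later rows make up. A row lasts 1/12 s, in which the tool goes at most 41.7 mm and 7.16 degrees, less where a joint would pass 70% of its speed; a pose out of reach is approached as far as the arm can. A call with a gripper value outside its range is refused whole. "claw" is the gripper's target within -1 to 1 (fully open at 1, half-way at 0, shut at -1), set as the call begins (left out, the last holds). The fingers move at their own pace and stop on an object; the grip force is fixed at half the most. Time passes only in rows, so rows that repeat a pose let the fingers close. It gives the time, the measured TCP pose, the force, the opening and the grip force at its end, in the units of the state.
- manip.state(): the state, without advancing time (a new reading comes with each control period).
- vision.grab_frame(name): name is "side" or "top" or "wrist"; returns (picture, depth): 384x512x3 uint8, blue, green, red; 384x512 float32, m along the optical axis (not along the pixel's ray), 0 where there is no reading.
- vision.camera_info(name): a dict with "K" (3x3 intrinsics, pixels), "eye" and "orientation" of the camera in the world; the wrist camera has in their place "T_tool_cam" (4x4, takes a point from camera to tool coordinates, whose origin is the TCP and whose axes are the flange's). Camera axes: x right, y down, z forward; pixel columns grow to the right and rows downward; lengths in m; the calibration is good to about 2 mm. A picture is of the moment at which its call begins: read the wrist's pose just before it. camera_info takes no time and is no camera call.
- order.job_done(): hands the job in; it is judged then, once.
The state is a dict: "time": time; "joint_pos": joint angles; "joint_vel": joint speeds; "joint_efforts": joint torques, N m; "tool_pos": TCP position; "tool_rot": TCP orientation; "contact_force": force on the tool from outside, world axes, zero at the start; "ft_torque": the same for the moment, N m; "gripper_width": opening from 0.0 (shut) to 1.0 (fully open); "grasp_force": force on a finger pad.
Only numpy, scipy, OpenCV 4.12 (cv2) and the standard library are available. Lean on these libraries where they do the work, as an engineer would, in place of code of your own. Each camera call takes 0.05 s, during which the arm holds its last target. There are 200 camera calls.

### The job

Take the purple wedge out of the white drying rack and set it upright in the gap at the front of the yellow gel tank (the side nearest the robot), sloping face towards the tank's front wall and flat face against the gel cassette. Then tap or press it straight down on its tab until it is tight and will go no further, so that the cassette is clamped against its seal. Let go of it and leave everything else where it is.

Things in the scene. Friction and masses are not known exactly. Their poses are not given: they have to be found in the camera images.
- wedge_tab (a point): Centre of the finger tab of the purple plastic wedge (0.13 kg, upright); grip here. Axes: z up, y along the width, x across the thickness, towards the flat face. Tab 14 mm thick (x), 44 wide, 45 tall; its flat top, where it is tapped, is 22.5 mm above. Below it a head 22 x 84 x 8 mm, underside 30.5 mm below this point, then the blade, 80 mm wide, 75 tall; its flat face is at x = +9 mm.
- wedge_foot (a point): Middle of the wedge's foot, the blade's bottom edge (5 mm thick, 80 mm wide): 6.5 mm towards +x of the tab's centre and 105.5 mm below it. Same axes as wedge_tab.
- wedge_taper (a point): A point on the blade's sloping face (the -x side), mid-width, 60 mm above the foot and 15.8 mm behind the flat face. The blade is 0.18 mm thicker per mm up: 5 mm at the foot, 18.5 mm at the head. Same axes as wedge_tab.
- gap (a point): Centre of the gap's mouth, level with the gel tank's rim (134 mm up). Axes: z up, y along the gap, x from the tank's front wall to the gel cassette. Two ribs on the front wall slope like the wedge: their tops, 3 mm below the rim, are at x = -6.5 mm; the cassette's upright face is at x = +6.5 mm, its top 8 mm below the rim. The gap narrows downwards by 0.18 mm per mm; along y it is 90 mm wide.
- core (a joint): How far the gel cassette with its white core has been pushed back (away from the wedge) against its springy green seal, in metres: 0 free, 0.003 when the seal is fully squashed.
- rack: White plastic drying rack, fixed, base 165 x 100 x 10 mm, origin under its centre, with three upright slots 45 mm apart in a row along its x axis; each slot lies along y, between fins that rise to 35 mm above the bench. The wedge stands in one of the three, foot on the base's top (10 mm up), with its axes parallel to the rack's; two empty gel cassettes stand in the others, tops 85 mm above the bench.
- cassette_a_mid (a point): Centre of an empty gel cassette of clear plates, 8.5 x 90 x 75 mm, standing in the rack. A bystander.
- cassette_b_mid (a point): Centre of the other empty gel cassette, the same size, standing in the rack. A bystander.
- comb: Teal gel comb, 26 x 88 x 4 mm, lying in the drip tray in front of the tank; origin under its middle. A bystander.
- bottle: Amber reagent bottle, 70 mm across, 150 mm tall, origin under its centre. A bystander.
- tip_box: Blue pipette-tip box with pale yellow tips, 120 x 82 x 54 mm, origin under its centre. A bystander.
- tube_rack: Orange tube rack, 100 x 70 x 50 mm, origin under its centre. A bystander.
- beaker: Glass beaker, 72 mm across, 90 mm tall, origin under its centre. A bystander.
- tank: Yellow see-through gel tank, 130 x 150 mm, fixed in a white drip tray of 280 x 210 mm; origin under the tray's centre, axes as gap. Set in by hand the wedge stops with its head's underside about 28 mm above the rim; tight, 7 to 13 mm above. Driving it takes about 2 N at first and 8 to 14 N at the end; its slope is shallow, so it stays where driven.
There are look-alikes about, which are no part of the job. Leave any pink or turquoise look-alike of the part that bears wedge_tab alone.

How it is judged:
On the way, in this order (a step that is already met when the one before it is completed fails the run):
1. the wedge's foot is in the gap, more than 10 mm below the rim, the gel not yet clamped (z of wedge_foot in the frame of gap below -0.01 m and horizontal distance between wedge_foot and gap below 0.014 m and value of joint core below 0.0018 m), for 0.1 s.
2. the wedge has been driven until the seal is squashed by more than 2 mm of its 3 mm (value of joint core above 0.002 m), for 0.2 s.
At the end, for the whole second after the job is handed in: The wedge stands in the gap on its own, upright and square within 7 degrees, sloping face towards the tank's front wall, foot more than 50 mm below the rim and within 14 mm of the gap's middle, and by itself keeps the cassette pushed more than 2 mm back on its 3 mm seal (value of joint core above 0.002 m and z of wedge_foot in the frame of gap below -0.05 m and horizontal distance between wedge_foot and gap below 0.014 m and x of wedge_taper in the frame of gap below -0.002 m and angle between wedge_tab's own z axis and vertical below 0.12 rad and angle between the x axis of wedge_tab and the x axis of gap, either way round below 0.12 rad and horizontal distance between wedge_tab and gap below 0.02 m); the robot touches nothing.
It fails at once if one of the bystanders is moved by more than 30 mm (distance of any of cassette_a_mid, cassette_b_mid, comb, bottle, tip_box, tube_rack, beaker from where it was at the start of the episode above 0.03 m).
It also fails if it takes over 48 s, if anything falls off the work surface, if the arm or the gripper's body presses on something with over 40 N, if the wrist force passes 120 N, or if a joint passes its speed limit or range.

## Working session

There is one attempt and no reset: what is moved stays moved. The work goes in short steps, Python scripts to look and compute and a tool call to move; the robot and the scene stay as the last step left them, time stands still between calls to the robot, and variables do not carry over. Pictures are saved under pics/ and viewed, at most 10 in all, crops included, and the job is handed in when it is done.

Besides the shell and the picture viewer there is one more tool, called after "Emit:" as name([rows], argument=value, ...), one row to a line, values as JSON. play_rows: Moves the arm, as the interface text tells. Its arguments: {"type":"object","properties":{"steps":{"type":"array"},"claw":{"type":"number"}},"required":["steps"]}

```bash
ls; mkdir -p pics; cat > h.py <<'E'
import numpy as np,cv2
from scipy.spatial.transform import Rotation as R
from plant import manip,vision,order
def q2R(q): return R.from_quat([q[1],q[2],q[3],q[0]]).as_matrix()
def cam(name,st=None):
    i=vision.camera_info(name);K=np.array(i["K"])
    if "eye" in i:
        o=np.array(i["orientation"]); Rm=o if o.shape==(3,3) else q2R(o); return K,Rm,np.array(i["eye"])
    T=np.array(i["T_tool_cam"]);Rt=q2R(st["tool_rot"]);return K,Rt@T[:3,:3],Rt@T[:3,3]+np.array(st["tool_pos"])
def cloud(d,c):
    K,Rm,e=c;v,u=np.mgrid[:d.shape[0],:d.shape[1]]
    p=np.stack([(u-K[0,2])/K[0,0]*d,(v-K[1,2])/K[1,1]*d,d],-1);P=p@Rm.T+e;P[d==0]=np.nan;return P
def grab(name):
    st=manip.state();im,d=vision.grab_frame(name);return im,d,cloud(d,cam(name,st)),cam(name,st)
def ray(c,u,v,z):
    K,Rm,e=c;r=Rm@np.array([(u-K[0,2])/K[0,0],(v-K[1,2])/K[1,1],1]);return e+r*(z-e[2])/r[2]
E
python3 - <<'E'
from h import *
a,_,P,c=grab("top");b,_,P2,c2=grab("side")
cv2.imwrite("pics/top.png",a);cv2.imwrite("pics/side.png",b)
np.savez("f0.npz",a=a,b=b,P=P,P2=P2)
print(c,c2);s=manip.state();print(s)
E
```

```text
pics
(array([[432.27141579,   0.        , 255.71946299],
       [  0.        , 432.27141579, 195.26895903],
       [  0.        ,   0.        ,   1.        ]]), array([[-0.01067396, -0.99696877,  0.07706707],
       [-0.99972866,  0.00904412, -0.02146654],
       [ 0.02070447, -0.07727529, -0.99679479]]), array([0.36905004, 0.00148504, 1.44347817])) (array([[490.11184895,   0.        , 257.44152017],
       [  0.        , 490.11184895, 187.40119933],
       [  0.        ,   0.        ,   1.        ]]), array([[-9.20292439e-01, -2.19323678e-01,  3.23973690e-01],
       [-3.91230904e-01,  5.14951587e-01, -7.62734058e-01],
       [ 4.54873504e-04, -8.28686906e-01, -5.59712252e-01]]), array([-0.12651374,  1.37694106,  1.13975511]))
{'time': 0.1, 'joint_pos': array([ 1.04799874e+00,  5.33121346e-02,  1.61414392e+00,  5.43614985e-06,
        1.47601902e+00, -1.18969347e-01]), 'joint_vel': array([ 2.03239350e-06, -7.88295288e-04, -3.15985207e-03, -1.60007801e-03,
       -3.66248455e-04, -9.14852104e-04]), 'joint_efforts': array([-5.12483475e-04, -3.94901955e+01, -3.71366501e+01, -1.19986848e-04,
        3.82849452e-03, -2.67474388e-05]), 'tool_pos': array([0.24528585, 0.57424403, 0.2301804 ]), 'tool_rot': array([-2.99429311e-04,  2.00545098e-01,  9.79684019e-01, -8.92312734e-04]), 'contact_force': array([-0.11140884,  0.67819611, -0.29554109]), 'ft_torque': array([-0.03837447,  0.05730922, -0.03022141]), 'grasp_force': 0.0, 'gripper_width': 0.9969393943599018}
```

View pics/top.png

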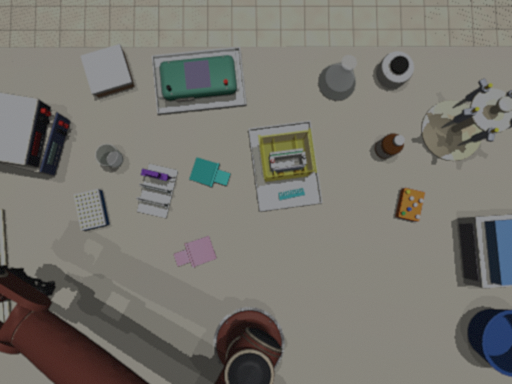

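View pics/side.png

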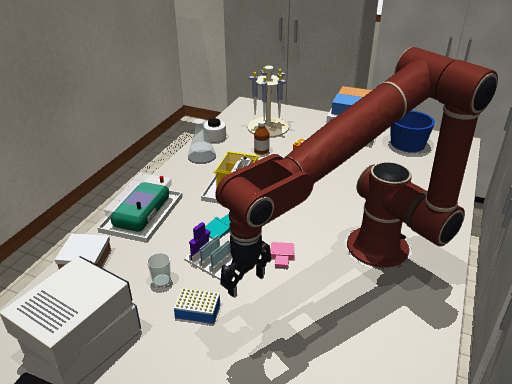

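Top view: the purple wedge is in the far slot of the rack near (155,175). The yellow tank is at (288,155), with its tray and comb (290,195) towards the robot. The beaker is at (110,157), beside the wedge. Next I measure the wedge and the tank.

```bash
python3 - <<'E'
from h import *
f=np.load("f0.npz");a,b,P,P2=[f[k] for k in("a","b","P","P2")]
def m(im,lo,hi,s=90,v=40):
    h=cv2.cvtColor(im,cv2.COLOR_BGR2HSV);return cv2.inRange(h,(lo,s,v),(hi,255,255))>0
def rect(Q):
    r=cv2.minAreaRect((Q[:,:2]*1000).astype(np.float32));return np.round(r[0]),np.round(r[1]),round(r[2],1)
for n,im,p in(("top",a,P),("side",b,P2)):
    k=m(im,128,142);k[:, :100]=False if n=="top" else k[:,:100]
    Q=p[k];Q=Q[~np.isnan(Q[:,0])];Q=Q[(Q[:,2]>.02)&(Q[:,0]>.2)&(Q[:,1]>.2)]
    print(n,"purple",len(Q),Q[:,2].max() if len(Q) else 0)
    for lo,hi in((.01,.06),(.06,.088),(.088,.105),(.105,.15)):
        q=Q[(Q[:,2]>lo)&(Q[:,2]<hi)]
        if len(q)>4:print(lo,len(q),q.mean(0).round(4),rect(q))
    k=m(im,24,34,100,60);Q=p[k];Q=Q[~np.isnan(Q[:,0])];Q=Q[(Q[:,2]>.12)&(Q[:,2]<.15)&(Q[:,1]<.1)&(Q[:,1]>-.3)]
    print("yellow",len(Q),Q.mean(0).round(4),Q[:,2].max(),rect(Q))
# tray: white, from top
big=lambda im,x0,y0,x1,y1:cv2.resize(im[y0:y1,x0:x1],None,fx=5,fy=5,interpolation=cv2.INTER_CUBIC)
cv2.imwrite("pics/crop.png",np.hstack([big(a,130,155,185,225),big(a,245,120,325,215)[:350]]))
cv2.imwrite("pics/crop2.png",big(b,180,140,270,270)[:600])
E
```

```text
top purple 156 0.14146747782616265
0.06 12 [0.5369 0.2728 0.0822] (array([542., 292.]), array([81., 15.]), 76.0)
0.088 64 [0.5383 0.2791 0.0931] (array([542., 290.]), array([81., 20.]), 76.6)
0.105 80 [0.5402 0.2897 0.1331] (array([541., 291.]), array([44., 14.]), 77.5)
yellow 408 [ 0.5841 -0.1237  0.1309] 0.13904252497061464 (array([ 598., -124.]), array([135., 163.]), 7.8)
side purple 388 0.1429540183793212
0.01 62 [0.5477 0.3082 0.0493] (array([543., 294.]), array([83., 17.]), 69.2)
0.06 99 [0.5419 0.3024 0.0734] (array([539., 295.]), array([83., 26.]), 63.0)
0.088 104 [0.5412 0.3007 0.0944] (array([542., 294.]), array([89., 27.]), 78.1)
0.105 123 [0.5412 0.2978 0.1261] (array([542., 293.]), array([50., 21.]), 73.7)
yellow 139 [ 0.6221 -0.1287  0.1323] 0.14083542495657453 (array([ 603., -129.]), array([138., 178.]), 6.4)
```

View pics/crop.png

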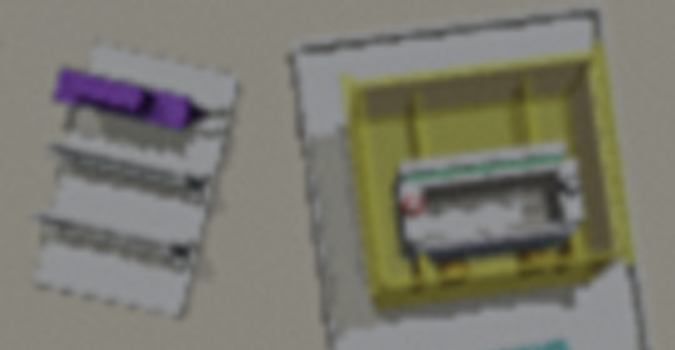

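Left crop: the wedge stands at about (125,97), with one cassette below it and another further down. Right crop: the tank gap lies between the cassette front (490,245) and the front wall, with two orange ribs at (455,265) and (535,255). Next is which way the wedge's flat face points.

```bash
python3 - <<'E'
from h import *
f=np.load("f0.npz");b,P2=f["b"],f["P2"]
h=cv2.cvtColor(b,cv2.COLOR_BGR2HSV);k=(cv2.inRange(h,(125,60,25),(145,255,255))>0)
Q=P2[k];Q=Q[~np.isnan(Q[:,0])];Q=Q[(abs(Q[:,0]-.542)<.06)&(abs(Q[:,1]-.291)<.07)]
t=np.radians(-13.4);ex=np.array([np.cos(t),np.sin(t)]);ey=np.array([-ex[1],ex[0]])
l=(Q[:,:2]-[.5415,.291]);X=l@ex*1000;Y=l@ey*1000;Z=Q[:,2]*1000
for z in range(15,140,8):
    s=(Z>=z)&(Z<z+8)&(abs(Y)<34)
    e=(Z>=z)&(Z<z+8)&(Y>36)
    if s.sum()>2:print(z,s.sum(),"face med",np.percentile(X[s],[10,50,90]).round(1),"end",e.sum(),np.percentile(X[e],[10,50,90]).round(1) if e.sum()>1 else "",)
E
```

```text
31 3 face med [1.1 1.9 2.6] end 1 
39 8 face med [0.4 1.4 4.4] end 8 [0.3 2.3 8.2]
47 17 face med [-1.1  0.2  2.6] end 6 [-0.7  4.3  7. ]
55 26 face med [-3.6 -1.9  0.7] end 9 [-0.1  6.9 13.2]
63 16 face med [-4.5 -2.9 -1.5] end 5 [-0.4  3.  11.7]
71 21 face med [-6.7 -4.9 -2.9] end 10 [-4.3 -0.5  9.1]
79 18 face med [-7.9 -6.5 -4.7] end 6 [-5.6  2.9  8.6]
87 47 face med [-10.   -6.1   5.9] end 15 [-8.4  1.7 10.5]
95 28 face med [-5.6 -2.6  5.1] end 2 [-13.6 -10.5  -7.5]
103 24 face med [-6.2 -3.8 -0.2] end 0 
111 21 face med [-7.  -3.5  2.5] end 0 
119 22 face med [-6.1 -3.9 -0. ] end 0 
127 25 face med [-6.1 -2.3  6.9] end 0 
135 39 face med [-6.5 -1.9  6.9] end 0
```

View pics/crop2.png

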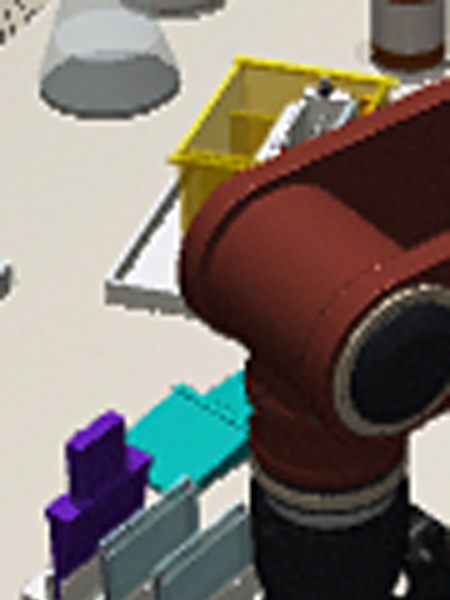

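The face at mid-width moves from X=+2 to -7 mm as it rises, so the sloping face is on the robot side and the flat face points to +x. Going above the wedge.

Emit:
play_rows([
  [[-30, -11, -8, 0, 0, 6.5], [-64, -24, -20, 0, 0, 13.5], [-100, -38, -30, 0, 0, 20.5], [-136, -51, -40, 0, 0, 27.5], [-172, -65, -50, 0, 0, 34.5], [-208, -78, -50, 0, 0, 41.5], [-244, -92, -50, 0, 0, 48.5], [-280, -105, -50, 0, 0, 55.5], [-316, -119, -50, 0, 0, 62.5], [-348, -131, -50, 0, 0, 69.5], [-372, -140, -50, 0, 0, 76], [-384, -144, -50, 0, 0, 80.3]],
], claw=1)

```text
time: 1.1
tool_pos: [0.5439, 0.2886, 0.2804]
tool_rot: [0.0, 0.788, 0.616, -0.001]
contact_force: [0.9, 0.6, 0.0]
gripper_width: 1.001
grasp_force: 0.0
```

Emit:
play_rows([
  [[0, 0, 0, 0, 0, 0], [0, 0, 0, 0, 0, 0], [0, 0, 0, 0, 0, 0]],
])

```text
time: 1.35
tool_pos: [0.5413, 0.292, 0.2809]
tool_rot: [-0.0, 0.784, 0.62, -0.0]
contact_force: [0.4, 0.4, 0.6]
gripper_width: 1.001
grasp_force: 0.0
```

```bash
cat >> h.py <<'E'
def rect(Q):
    r=cv2.minAreaRect((Q[:,:2]*1000).astype(np.float32));return np.round(r[0],1),np.round(r[1],1),round(r[2],1)
def pose():
    s=manip.state();M=q2R(s["tool_rot"]);print("t",s["time"],"tcp",(np.array(s["tool_pos"])*1000).round(1),"ytool deg",np.degrees(np.arctan2(M[1,1],M[0,1])).round(2),"z",M[:,2].round(3),"F",np.round(s["contact_force"],1),s["gripper_width"],s["grasp_force"],"j6",s["joint_pos"][5])
    return s,M
E
python3 - <<'E'
from h import *
pose()
for name in("wrist","top"):
    im,d,P,c=grab(name)
    h=cv2.cvtColor(im,cv2.COLOR_BGR2HSV);k=cv2.inRange(h,(125,60,25),(145,255,255))>0
    Q=P[k];Q=Q[~np.isnan(Q[:,0])];Q=Q[(abs(Q[:,0]-.542)<.07)&(abs(Q[:,1]-.291)<.08)]
    print(name,len(Q))
    for lo,hi in((.086,.1),(.13,.15)):
        q=Q[(Q[:,2]>lo)&(Q[:,2]<hi)]
        if len(q)>5:print(lo,len(q),q.mean(0).round(4),rect(q))
    cv2.imwrite(f"pics/{name}1.png",im)
E
```

```text
t 1.35 tcp [541.3 292.  280.9] ytool deg -13.3 z [-0.001  0.    -1.   ] F [0.4 0.4 0.6] 1.000615528486814 0.0 j6 0.6056780673912027
wrist 1608
0.086 851 [0.5464 0.3023 0.0924] (array([544.4, 292.7]), array([82.4, 21.1]), 76.7)
0.13 738 [0.5442 0.2937 0.1372] (array([544.3, 292.8]), array([43.7, 13.2]), 76.6)
top 143
0.086 65 [0.536  0.2684 0.0912] (array([540.1, 279.3]), array([60.6, 21.4]), 74.1)
0.13 49 [0.5401 0.2863 0.1355] (array([540. , 287.1]), array([33. , 13.9]), 78.4)
```

View pics/wrist1.png

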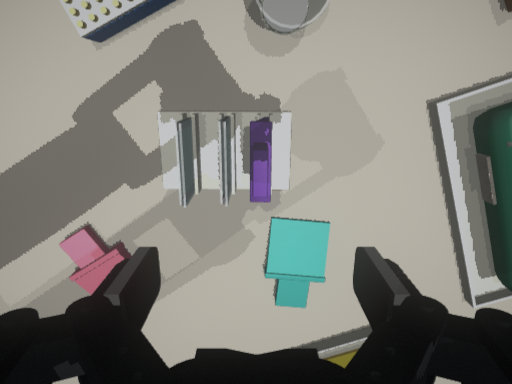

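The wrist view shows the wedge at (261,160) with nothing near the gripper's path. The measurement matches: 44x13 mm tab, top at 137 mm, centre (544,293), yaw -13.3°. Descend and grip.

Emit:
play_rows([
  [[1, 2, 25, 0, 0, 0], [1, 2, 60, 0, 0, 0], [1, 2, 95, 0, 0, 0], [1, 2, 130, 0, 0, 0], [1, 2, 155, 0, 0, 0], [1, 2, 170, 0, 0, 0], [1, 2, 178, 0, 0, 0], [1, 2, 182, 0, 0, 0], [1, 2, 182, 0, 0, 0], [1, 2, 182, 0, 0, 0]],
], claw=1)

```text
time: 2.28
tool_pos: [0.545, 0.2926, 0.1009]
tool_rot: [0.0, 0.785, 0.62, 0.001]
contact_force: [0.0, -0.3, -0.4]
gripper_width: 0.999
grasp_force: 0.0
```

Emit:
play_rows([
  [[0, 0, 0, 0, 0, 0], [0, 0, 0, 0, 0, 0], [0, 0, 0, 0, 0, 0], [0, 0, 0, 0, 0, 0], [0, 0, 0, 0, 0, 0], [0, 0, 0, 0, 0, 0], [0, 0, 0, 0, 0, 0], [0, 0, 0, 0, 0, 0], [0, 0, 0, 0, 0, 0], [0, 0, 0, 0, 0, 0], [0, 0, 0, 0, 0, 0], [0, 0, 0, 0, 0, 0]],
], claw=-1)

```text
time: 3.28
tool_pos: [0.545, 0.2919, 0.0998]
tool_rot: [0.001, 0.785, 0.62, 0.001]
contact_force: [4.6, -1.1, -0.0]
gripper_width: 0.156
grasp_force: 58.6
```

Emit:
play_rows([
  [[0, 0, -6, 0, 0, 0], [0, 0, -20, 0, 0, 0], [0, 0, -40, 0, 0, 0], [0, 0, -65, 0, 0, 0], [0, 0, -95, 0, 0, 0], [0, 0, -125, 0, 0, 0], [0, 0, -155, 0, 0, 0], [0, 0, -180, 0, 0, 0], [0, 0, -190, 0, 0, 0], [0, 0, -190, 0, 0, 0], [0, 0, -190, 0, 0, 0]],
])

```text
time: 4.2
tool_pos: [0.5434, 0.292, 0.288]
tool_rot: [-0.001, 0.785, 0.62, -0.001]
contact_force: [-0.2, 0.1, -2.4]
gripper_width: 0.161
grasp_force: 59.2
```

```bash
python3 - <<'E'
from h import *
pose()
a,d,P,c=grab("top")
h=cv2.cvtColor(a,cv2.COLOR_BGR2HSV)
# yellow rim points and their region
k=cv2.inRange(h,(22,90,60),(36,255,255))>0
k[:, :245]=False;k[:,330:]=False
Q=P[k];Q=Q[~np.isnan(Q[:,0])];Q=Q[(Q[:,2]>.128)&(Q[:,2]<.142)&(Q[:,1]<.02)]
print(len(Q),rect(Q))
# rim outline from pixels on plane z=.134
cn=max(cv2.findContours(k.astype(np.uint8),cv2.RETR_EXTERNAL,cv2.CHAIN_APPROX_NONE)[0],key=cv2.contourArea)
W=np.array([ray(c,u,v,.134) for u,v in cn[:,0]]);print(rect(W))
# tray: white top
g=cv2.inRange(h,(0,0,120),(180,40,255));g[:,:240]=0;g[:,330:]=0
# cassette/core parts by height
s=(P[:,:,0]>.5)&(P[:,:,0]<.7)&(P[:,:,1]<0)&(P[:,:,1]>-.23)&(P[:,:,2]>.1)&(P[:,:,2]<.131)&~k
print(rect(P[s]),np.median(P[s][:,2]))
o=(cv2.inRange(h,(8,120,60),(21,255,255))>0);o[:,:245]=False;o[:,330:]=False
v,u=np.nonzero(o)
for uu,vv in zip(u,v): print(uu,vv,P[vv,uu].round(4))
cv2.imwrite("pics/tank.png",cv2.resize(a[115:220,240:330],None,fx=6.5,fy=5.7,interpolation=cv2.INTER_CUBIC))
E
```

```text
t 4.2 tcp [543.4 292.  288. ] ytool deg -13.42 z [-0.002 -0.    -1.   ] F [-0.2  0.1 -2.4] 0.16115779959521973 59.18658256530762 j6 0.6063337500124196
407 (array([ 597.3, -124.5]), array([133.6, 164.7]), 7.8)
(array([ 593.2, -124.6]), array([142.3, 163.4]), 7.3)
(array([ 599.1, -124.5]), array([138. , 166.8]), 7.3) 0.1182369773114369
295 170 [ 0.5564 -0.1559  0.0625]
296 170 [ 0.5554 -0.1582  0.07  ]
279 172 [ 0.5507 -0.1043  0.0594]
280 172 [ 0.5505 -0.1074  0.0613]
281 172 [ 0.5498 -0.1102  0.0664]
278 173 [ 0.542  -0.0979  0.1022]
```

Emit:
play_rows([
  [[-10, 2, -5, 0, 0, 0], [-32, 8, -15, 0, 0, -1], [-65, 16, -25, 0, 0, -3], [-100, 25, -35, 0, 0, -5], [-136, 33, -42, 0, 0, -7], [-172, 42, -42, 0, 0, -9], [-208, 51, -42, 0, 0, -11], [-244, 60, -42, 0, 0, -13], [-280, 69, -42, 0, 0, -15], [-316, 78, -42, 0, 0, -17], [-352, 87, -42, 0, 0, -19], [-388, 96, -42, 0, 0, -20.9]],
])

```text
time: 5.25
tool_pos: [0.546, -0.1098, 0.3293]
tool_rot: [-0.002, 0.659, 0.752, -0.001]
contact_force: [-0.9, -0.4, -2.3]
gripper_width: 0.153
grasp_force: 59.1
```

Emit:
play_rows([
  [[-34, -4, 0, 0, 0, 0], [-62, -8, 0, 0, 0, 0], [-85, -11, 0, 0, 0, 0], [-100, -13, 0, 0, 0, 0], [-107, -14, 0, 0, 0, 0], [-107, -14, 0, 0, 0, 0], [-107, -14, 0, 0, 0, 0], [-107, -14, 0, 0, 0, 0]],
])

```text
time: 5.92
tool_pos: [0.5476, -0.2145, 0.3312]
tool_rot: [-0.0, 0.659, 0.752, 0.0]
contact_force: [0.4, 0.3, -1.5]
gripper_width: 0.156
grasp_force: 59.1
```

```bash
python3 - <<'E'
from h import *
pose()
im,d,P,c=grab("wrist");cv2.imwrite("pics/w2.png",im);np.savez("w2.npz",im=im,P=P,K=c[0],R=c[1],e=c[2])
print(c[2])
E
```

```text
t 5.9167 tcp [ 547.6 -214.5  331.2] ytool deg 7.54 z [-0.     0.001 -1.   ] F [ 0.4  0.3 -1.5] 0.1556263395151741 59.136210680007935 j6 -0.6316816860712603
[ 0.53722594 -0.14071365  0.4732686 ]
```

View pics/w2.png

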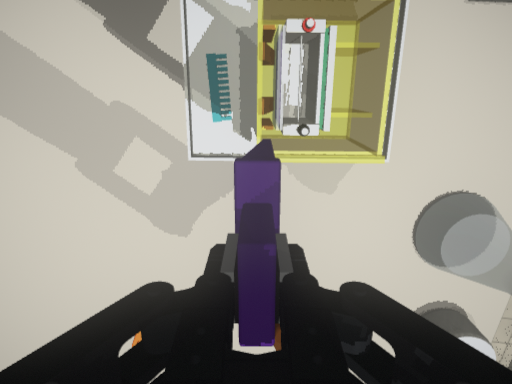

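Wrist view: the held wedge fills the bottom centre. The tank's front rim is at u≈260, with orange ribs at (268,45) and (268,112). The cassette's face is at u≈277, rows 30–130. The gap lies between the ribs and that face. The comb is at (220,88).

```bash
python3 - <<'E'
from h import *
f=np.load("w2.npz");im,P=f["im"],f["P"];c=(f["K"],f["R"],f["e"])
h=cv2.cvtColor(im,cv2.COLOR_BGR2HSV)
for v in(36,45,60,80,95,113,120):
    print(v,[(u,*h[v,u],(P[v,u]*1000).round(0)[[0,2]].tolist()) for u in range(254,288,2)])
k=(cv2.inRange(h,(22,90,50),(36,255,255))>0);k[:,:240]=False
k[170:]=False
Q=P[k];Q=Q[(Q[:,2]>.129)&(Q[:,2]<.14)];print("rim",len(Q),rect(Q))
o=(cv2.inRange(h,(5,120,50),(20,255,255))>0);o[:,:258]=False;o[:,290:]=False;o[170:]=False
n,l,s,ce=cv2.connectedComponentsWithStats(o.astype(np.uint8))
for i in range(1,n):
    if s[i][4]>15:
        q=P[l==i];print(s[i],np.nanmax(q,0).round(4),np.nanmin(q,0).round(4))
cv2.imwrite("pics/gapcrop.png",cv2.resize(im[0:175,180:410],None,fx=3.4,fy=3.4,interpolation=cv2.INTER_CUBIC))
E
```

```text
36 [(254, np.uint8(30), np.uint8(14), np.uint8(141), [525.0, 2.0]), (256, np.uint8(30), np.uint8(25), np.uint8(144), [528.0, 4.0]), (258, np.uint8(30), np.uint8(132), np.uint8(206), [532.0, 134.0]), (260, np.uint8(31), np.uint8(132), np.uint8(206), [534.0, 135.0]), (262, np.uint8(28), np.uint8(135), np.uint8(161), [536.0, 134.0]), (264, np.uint8(17), np.uint8(112), np.uint8(80), [538.0, 89.0]), (266, np.uint8(17), np.uint8(113), np.uint8(79), [540.0, 88.0]), (268, np.uint8(17), np.uint8(112), np.uint8(80), [542.0, 90.0]), (270, np.uint8(17), np.uint8(115), np.uint8(80), [544.0, 90.0]), (272, np.uint8(21), np.uint8(118), np.uint8(91), [546.0, 90.0]), (274, np.uint8(31), np.uint8(107), np.uint8(160), [551.0, 8.0]), (276, np.uint8(34), np.uint8(74), np.uint8(117), [550.0, 92.0]), (278, np.uint8(38), np.uint8(26), np.uint8(145), [551.0, 124.0]), (280, np.uint8(124), np.uint8(11), np.uint8(158), [553.0, 125.0]), (282, np.uint8(120), np.uint8(10), np.uint8(159), [555.0, 124.0]), (284, np.uint8(90), np.uint8(3), np.uint8(190), [557.0, 124.0]), (286, np.uint8(30), np.uint8(20), np.uint8(101)
[... 6385 characters left out ...]
61.0, 125.0]), (278, np.uint8(124), np.uint8(13), np.uint8(162), [563.0, 125.0]), (280, np.uint8(90), np.uint8(1), np.uint8(203), [565.0, 123.0]), (282, np.uint8(60), np.uint8(3), np.uint8(192), [567.0, 123.0]), (284, np.uint8(27), np.uint8(22), np.uint8(104), [573.0, 83.0]), (286, np.uint8(27), np.uint8(22), np.uint8(103), [575.0, 84.0])]
rim 2910 (array([ 603.6, -129.8]), array([133.9, 152.9]), 7.6)
[263  25  12   5  58] [ 0.5462 -0.0818  0.1324] [ 0.5356 -0.0865  0.1283]
[263  41   9  24 138] [ 0.5493 -0.0864  0.1318] [ 0.5375 -0.1136  0.0416]
[262  97   8  17  91] [ 0.5538 -0.1486  0.1318] [ 0.5438 -0.1634  0.0636]
[262 124  11   5  38] [ 0.558  -0.1748  0.132 ] [ 0.5475 -0.1777  0.1108]
```

View pics/gapcrop.png

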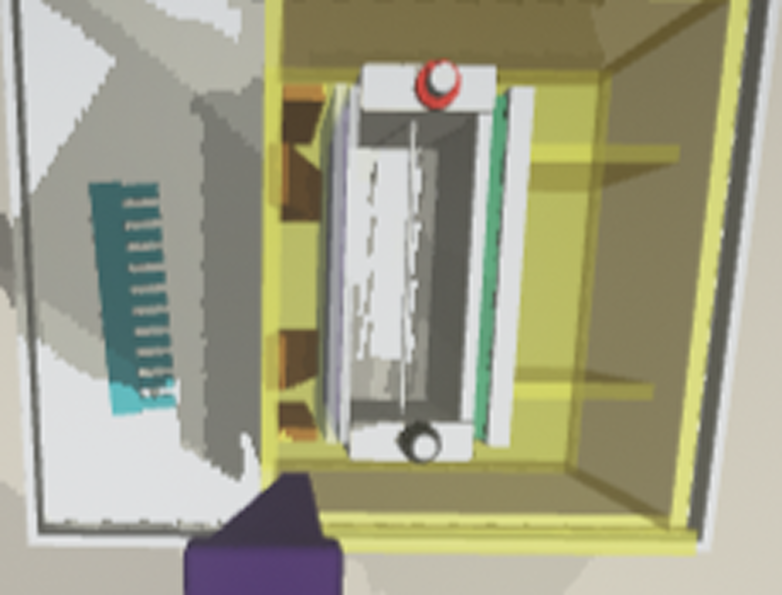

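The measured gap runs from the rib tops at x≈541.5 to the cassette face at x≈556, at y≈-131, which fits the 13 mm given to within 1.5 mm. Yaw is 7.6°. Moving over it, then lowering to just above the rim.

Emit:
play_rows([
  [[15, 2, 0, 0, 0, 0], [40, 5, 0, 0, 0, 0], [65, 7, 0, 0, 0, 0], [79, 9, 15, 0, 0, 0], [83, 9, 40, 0, 0, 0], [83, 9, 65, 0, 0, 0], [83, 9, 80, 0, 0, 0], [83, 9, 88, 0, 0, 0], [83, 9, 91, 0, 0, 0], [83, 9, 91, 0, 0, 0], [83, 9, 91, 0, 0, 0], [83, 9, 91, 0, 0, 0]],
])

```text
time: 6.97
tool_pos: [0.5465, -0.1324, 0.2422]
tool_rot: [0.001, 0.66, 0.752, 0.001]
contact_force: [-0.4, -0.4, -1.4]
gripper_width: 0.156
grasp_force: 58.9
```

```bash
python3 - <<'E'
from h import *
pose()
im,d,P,c=grab("wrist");cv2.imwrite("pics/w3.png",cv2.resize(im[60:360,130:390],None,fx=2.0,fy=2.0,interpolation=cv2.INTER_CUBIC))
E
```

```text
t 6.9667 tcp [ 546.5 -132.4  242.2] ytool deg 7.47 z [ 0.003 -0.001 -1.   ] F [-0.4 -0.4 -1.4] 0.15623089223172862 58.94029140472412 j6 -0.5004027455118527
```

View pics/w3.png

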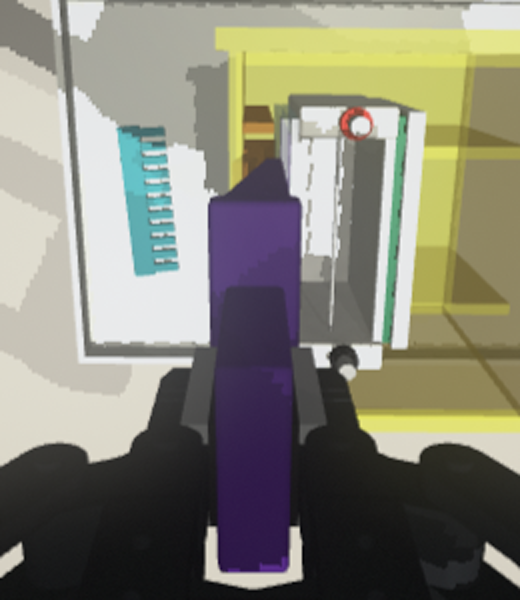

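The foot tip at (283,160) lies over the gap, slightly towards the cassette edge at u≈282. Shifting 2.5 mm towards the robot and lowering gently.

Emit:
play_rows([
  [[1, -2.5, 0, 0, 0, 0], [1, -2.5, 0, 0, 0, 0], [1, -2.5, 4, 0, 0, 0], [1, -2.5, 9, 0, 0, 0], [1, -2.5, 14, 0, 0, 0], [1, -2.5, 20, 0, 0, 0], [1, -2.5, 26, 0, 0, 0], [1, -2.5, 31, 0, 0, 0], [1, -2.5, 36, 0, 0, 0], [1, -2.5, 36, 0, 0, 0]],
])

```text
time: 7.85
tool_pos: [0.5428, -0.1313, 0.2028]
tool_rot: [-0.001, 0.66, 0.752, 0.0]
contact_force: [0.1, 0.3, -2.0]
gripper_width: 0.161
grasp_force: 59.1
```

```bash
python3 - <<'E'
from h import *
pose()
im,d,P,c=grab("wrist");cv2.imwrite("pics/w4.png",cv2.resize(im[60:360,130:390],None,fx=2.0,fy=2.0,interpolation=cv2.INTER_CUBIC))
E
```

```text
t 7.85 tcp [ 542.8 -131.3  202.8] ytool deg 7.46 z [-0.001  0.001 -1.   ] F [ 0.1  0.3 -2. ] 0.16142900326687398 59.13309574127197 j6 -0.5010257012259267
```

View pics/w4.png

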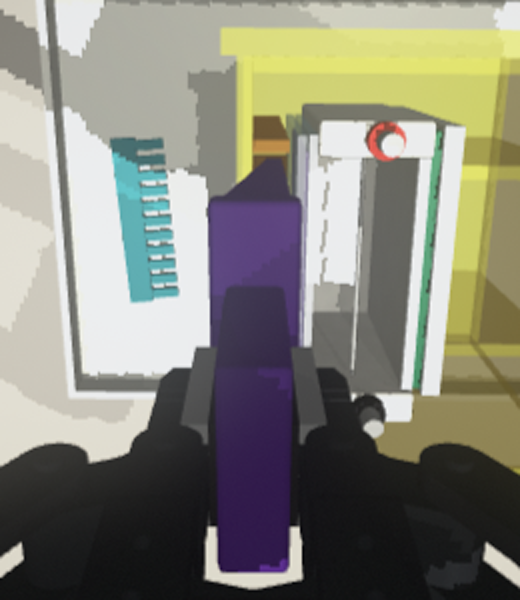

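The foot is inside the gap, 21 mm below the rim. There is no side force, and a small clearance to the cassette (u 289 against 296). Continuing down.

Emit:
play_rows([
  [[0, 1.5, 3, 0, 0, 0], [0, 1.5, 7, 0, 0, 0], [0, 1.5, 11, 0, 0, 0], [0, 1.5, 15, 0, 0, 0], [0, 1.5, 18, 0, 0, 0], [0, 1.5, 18, 0, 0, 0]],
])

```text
time: 8.4
tool_pos: [0.5454, -0.1313, 0.1862]
tool_rot: [0.001, 0.66, 0.752, 0.001]
contact_force: [4.4, 0.5, -3.0]
gripper_width: 0.154
grasp_force: 58.8
```

Emit:
play_rows([
  [[0, 0, 1.5, 0, 0, 0], [0, 0, 3, 0, 0, 0], [0, 0, 4, 0, 0, 0], [0, 0, 4, 0, 0, 0]],
])

```text
time: 8.73
tool_pos: [0.5458, -0.1315, 0.1835]
tool_rot: [0.002, 0.66, 0.752, 0.001]
contact_force: [6.2, 0.1, 0.4]
gripper_width: 0.154
grasp_force: 59.4
```

Emit:
play_rows([
  [[0, 1.5, 0, 0, 0, 0], [0, 1.5, 2, 0, 0, 0], [0, 1.5, 4, 0, 0, 0], [0, 1.5, 5, 0, 0, 0], [0, 1.5, 5, 0, 0, 0]],
])

```text
time: 9.15
tool_pos: [0.5469, -0.1313, 0.178]
tool_rot: [0.001, 0.66, 0.751, 0.001]
contact_force: [5.4, 0.4, 1.7]
gripper_width: 0.155
grasp_force: 59.8
```

Hand-set depth reached, foot about 46 mm below the rim. Release, rise, then press with the fingers shut.

Emit:
play_rows([
  [[0, 0.5, 1, 0, 0, 0], [0, 0.5, 1, 0, 0, 0], [0, 0.5, 1, 0, 0, 0], [0, 0.5, 1, 0, 0, 0], [0, 0.5, 1, 0, 0, 0], [0, 0.5, 0, 0, 0, 0], [0, 0.5, -15, 0, 0, 0], [0, 0.5, -35, 0, 0, 0], [0, 0.5, -55, 0, 0, 0], [0, 0.5, -65, 0, 0, 0], [0, 0.5, -65, 0, 0, 0]],
], claw=1)

```text
time: 10.07
tool_pos: [0.5479, -0.1317, 0.2458]
tool_rot: [0.003, 0.66, 0.752, 0.001]
contact_force: [0.7, 0.1, 0.2]
gripper_width: 0.999
grasp_force: 0.0
```

Emit:
play_rows([
  [[0, 0, 0, 0, 0, 0], [0, 0, 0, 0, 0, 0], [0, 0, 0, 0, 0, 0], [0, 0, 0, 0, 0, 0], [0, 0, 0, 0, 0, 0], [0, 0, 0, 0, 0, 0], [0, 0, 0, 0, 0, 0], [0, 0, 0, 0, 0, 0], [0, 0, 0, 0, 0, 0], [0, 0, 0, 0, 0, 0]],
], claw=-1)

```text
time: 10.9
tool_pos: [0.5465, -0.1311, 0.2423]
tool_rot: [0.0, 0.66, 0.752, 0.0]
contact_force: [0.1, 0.4, -0.6]
gripper_width: 0.002
grasp_force: 0.0
```

```bash
cat > chk.py <<'E'
from h import *
import sys
s,M=pose()
im,d,P,c=grab("wrist");cv2.imwrite(f"pics/{sys.argv[1]}.png",im)
h=cv2.cvtColor(im,cv2.COLOR_BGR2HSV);k=cv2.inRange(h,(125,60,25),(145,255,255))>0
Q=P[k];Q=Q[~np.isnan(Q[:,0])];Q=Q[(abs(Q[:,0]-.547)<.06)&(abs(Q[:,1]+.131)<.08)]
print(len(Q),Q[:,2].max(),np.percentile(Q[:,2],[2,20,50,80,98]).round(4))
zt=np.percentile(Q[:,2],99)
for q in(Q[Q[:,2]>zt-.006],Q[(Q[:,2]>zt-.052)&(Q[:,2]<zt-.040)]):
    if len(q)>5:print(len(q),np.median(q[:,2]).round(4),rect(q),(q[:,2].max()-q[:,2].min()).round(4), np.linalg.lstsq(np.c_[q[:,:2],np.ones(len(q))],q[:,2],rcond=None)[0][:2].round(3))
E
python3 chk.py w5
```

```text
t 10.9 tcp [ 546.5 -131.1  242.3] ytool deg 7.46 z [ 0. -0. -1.] F [ 0.1  0.4 -0.6] 0.001611122111043144 0.0 j6 -0.4980724327785106
2960 0.2491009461520654 [0.1666 0.1678 0.1786 0.2129 0.2139]
1188 0.2129 (array([ 546.5, -121.7]), array([14. , 27.4]), 7.0) 0.0409 [ 0.021 -0.019]
1441 0.168 (array([ 546.8, -125.6]), array([21.3, 74.5]), 7.5) 0.0112 [-0.003 -0.004]
```

The wedge stands upright: top at 212.9 mm, head underside 26 mm above the rim, tab centre at the TCP. Pressing down.

Emit:
play_rows([
  [[0, 0, 10, 0, 0, 0], [0, 0, 20, 0, 0, 0], [0, 0, 26, 0, 0, 0], [0, 0, 29, 0, 0, 0], [0, 0, 31, 0, 0, 0], [0, 0, 33, 0, 0, 0], [0, 0, 35, 0, 0, 0], [0, 0, 36, 0, 0, 0]],
], claw=-1)

```text
time: 11.62
tool_pos: [0.5468, -0.1312, 0.2068]
tool_rot: [0.0, 0.66, 0.752, 0.0]
contact_force: [-1.0, -0.2, 4.4]
gripper_width: -0.003
grasp_force: 1.6
```

Emit:
play_rows([
  [[0, 0, 1.5, 0, 0, 0], [0, 0, 3, 0, 0, 0], [0, 0, 4.5, 0, 0, 0], [0, 0, 5, 0, 0, 0]],
])

```text
time: 11.95
tool_pos: [0.5475, -0.1313, 0.2026]
tool_rot: [0.001, 0.66, 0.752, 0.001]
contact_force: [0.4, 0.3, 6.1]
gripper_width: 0.0
grasp_force: 3.1
```

Emit:
play_rows([
  [[0, 0, 1, 0, 0, 0], [0, 0, 2, 0, 0, 0], [0, 0, 3, 0, 0, 0], [0, 0, 3, 0, 0, 0]],
])

```text
time: 12.28
tool_pos: [0.548, -0.1314, 0.2003]
tool_rot: [0.002, 0.66, 0.752, 0.001]
contact_force: [1.1, 1.1, 6.3]
gripper_width: 0.005
grasp_force: 3.2
```

Emit:
play_rows([
  [[0, 0, 1, 0, 0, 0], [0, 0, 2, 0, 0, 0], [0, 0, 2, 0, 0, 0]],
])

```text
time: 12.53
tool_pos: [0.5483, -0.1315, 0.1986]
tool_rot: [0.002, 0.66, 0.752, 0.001]
contact_force: [1.0, 0.5, 6.9]
gripper_width: -0.004
grasp_force: 3.6
```

Emit:
play_rows([
  [[0, 0, 1, 0, 0, 0], [0, 0, 2, 0, 0, 0], [0, 0, 2, 0, 0, 0]],
])

```text
time: 12.78
tool_pos: [0.5485, -0.1316, 0.1977]
tool_rot: [0.003, 0.66, 0.752, 0.001]
contact_force: [-0.0, 1.2, 11.7]
gripper_width: 0.001
grasp_force: 5.6
```

Emit:
play_rows([
  [[0, 0, 1, 0, 0, 0], [0, 0, 2, 0, 0, 0], [0, 0, 2, 0, 0, 0]],
])

```text
time: 13.03
tool_pos: [0.5486, -0.1317, 0.1972]
tool_rot: [0.003, 0.66, 0.752, 0.001]
contact_force: [-2.0, 1.1, 16.0]
gripper_width: -0.003
grasp_force: 8.0
```

Emit:
play_rows([
  [[0, 0, 1, 0, 0, 0], [0, 0, 2, 0, 0, 0], [0, 0, 2, 0, 0, 0], [0, 0, 2, 0, 0, 0]],
])

```text
time: 13.37
tool_pos: [0.5488, -0.1319, 0.1967]
tool_rot: [0.003, 0.66, 0.752, 0.001]
contact_force: [-5.1, 2.2, 21.0]
gripper_width: -0.002
grasp_force: 10.5
```

Emit:
play_rows([
  [[0, 0, -5, 0, 0, 0], [0, 0, -15, 0, 0, 0], [0, 0, -30, 0, 0, 0], [0, 0, -55, 0, 0, 0], [0, 0, -80, 0, 0, 0], [0, 0, -90, 0, 0, 0], [0, 0, -90, 0, 0, 0], [0, 0, -90, 0, 0, 0]],
])

```text
time: 14.03
tool_pos: [0.5464, -0.1311, 0.2798]
tool_rot: [-0.0, 0.66, 0.752, -0.0]
contact_force: [0.0, -0.1, -0.6]
gripper_width: 0.002
grasp_force: 0.0
```

```bash
python3 chk.py w6
```

```text
t 14.0333 tcp [ 546.4 -131.1  279.8] ytool deg 7.46 z [-0.  0. -1.] F [ 0.  -0.1 -0.6] 0.001634414279244785 0.0 j6 -0.49807172988252896
2230 0.19818594748960447 [0.1499 0.1511 0.1937 0.1963 0.1973]
1119 0.1962 (array([ 550.9, -131. ]), array([13.6, 43.5]), 7.4) 0.0066 [-0.007 -0.003]
1098 0.1513 (array([ 550.9, -131.1]), array([21.1, 84. ]), 7.2) 0.0093 [-0.001  0.001]
```

View pics/w6.png

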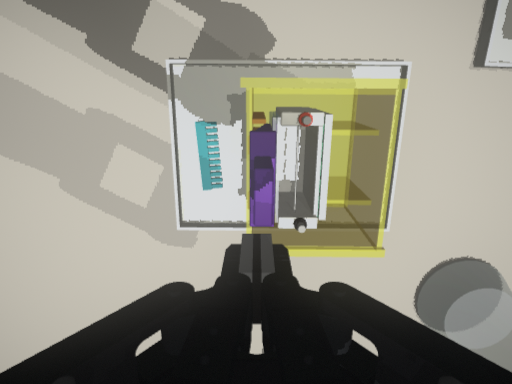

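The wedge is seated square and upright at (262,180). Its head underside is about 9 mm above the rim, within the 7–13 mm given for tight, and the gripper is clear of it.

```bash
python3 -c "
from h import *
print(order.job_done())"
```

```text
the job is handed in; nothing more can be done
None
```

The wedge is in the gap at the front of the gel tank, pressed down until it would go no further (head about 9 mm above the rim), released and standing upright. The job is handed in, and no verdict came back.

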